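# Count the gaps by touch and push the tin into the third

### The arm

A 6-joint arm with a two-finger parallel gripper is mounted at the origin on a cart in front of the work surface, level with it; the furniture and walls round the work are solid. World frame = base frame: x ahead of the robot, y to its left, z up, the work surface at z = 0. Lengths are in mm, angles in rad, forces in N, time in s.
With the tool pointing down it reaches from about 350 to 950 mm from the base axis. Payload 17.4 kg.
Tool frame: the origin (TCP) lies between the finger pads; the fingertips stand 17 mm ahead of it and the grasp point (between the pads) lies 2 mm behind it (tcp_to_tips is the distance from the TCP to the fingertips, in mm); z points along the fingers, y is the line along which they close (so a half turn about z gives the same grasp; the last joint's range is limited). The gripper opens to 93 mm and grips with 3 to 60 N. Pads are 15 mm wide; open, the fingers measure 128 mm over their backs; the gripper's body (75 mm by 188 mm) begins 65 mm behind the grasp point.
Start: joints at [-1.26, 0.116, 1.442, -0, 1.584, -0.038], TCP at [230.686, -634.363, 235.646] pointing down, gripper open.
Joint ranges: [-2.83, 2.83], [-0.83, 2.19], [0.07, 2.5], [-1.14, 4.28], [0.01, 3], [-2.97, 2.97]. Speed limits (rad/s): [1.89, 1.89, 2.22, 3.14, 3.14, 3.14].

### API

Orientations are given as a unit quaternion [w, x, y, z].
In Python, from cell import * gives the robot as it stands.
- The arm moves only by the tool carry_out, never from a script. Its argument "motion" is text: rows parted by semicolons, each of 7 numbers parted by spaces: the opening, from 0 (shut) to 1 (fully open), then the shift along the tool's x, y, z in m, then the turn, a rotation vector about the tool's x, y, z in degrees. In form: fingers tx ty tz wx wy wz; .... A call has 1 to 10 rows; each row shifts and turns the commanded pose from where the row before left it, along the tool's axes as they then stand; what a row does not reach is not made up. A row lasts 1/10 s, in which the tool goes at most 50 mm and 8.59 degrees, less where a joint would pass 70% of its speed; a pose out of reach is approached as far as the arm can. A call with a gripper value outside its range is refused whole. The fingers move at their own pace and stop on an object; "squeeze" is the grip in N (left out, the last holds). Time passes only in rows, so rows that do not move let the fingers close. It gives the time, the measured TCP pose, the force, the opening and the grip force at its end, in the units of the state.
- get_obs(): the state, without advancing time (a new reading comes with each control period).
- camera(name): name is "scene" or "side" or "wrist"; returns a dict with "img" (400x640x3 uint8, red, green, blue), "range_z" (400x640 float32, mm along the optical axis (not along the pixel's ray), 0 where there is no reading), "vfov" (degrees; the focal length in pixels is half the picture's height over the tangent of half this angle, whatever the lens; pixels are square), "cx", "cy" (the principal point, pixels), "rvec" (rotation vector, rad) and "tvec" (3), from world to camera coordinates, as OpenCV has them; the wrist camera has in their place "tool_from_camera" (4x4, takes a point from camera to tool coordinates, whose origin is the TCP and whose axes are the flange's). Camera axes: x right, y down, z forward; pixel columns grow to the right and rows downward; lengths in mm; the calibration is good to about 2 mm. A picture is of the moment at which its call begins: read the wrist's pose just before it.
- hand_in(): hands the job in; it is judged then, once.
The state is a dict: "time": time; "joint_positions": joint angles; "qd": joint speeds; "joint_efforts": joint torques, N m; "tool_pos": TCP position; "orientation": TCP orientation; "ft_force": force on the tool from outside, world axes, zero at the start; "torque": the same for the moment, N m; "gripper_width": opening from 0.0 (shut) to 1.0 (fully open); "grasp_force": force on a finger pad.
Only numpy, scipy, OpenCV 4.12 (cv2) and the standard library are available. Lean on these libraries where they do the work, as an engineer would, in place of code of your own. Each camera call takes 0.05 s, during which the arm holds its last target. There are 200 camera calls.

### The job

Starting at the rack's red-capped end, run a fingertip along the sprung steel rail over the first, second and third gaps in turn, and stop at the third without touching the rail over the fourth. Then push the blue tin across the worktop into that third gap, upright and fully home against the back stop, without lifting or tipping it, and draw back from it. Leave the white tin and everything else where it stands.

Things in the scene. Friction and masses are not known exactly. Their poses are not given: they have to be found in the camera images.
- rack: Fixed wooden rack, mouth to the robot. Origin: on the worktop, middle of the back stop's front face; x into the rack (away from the robot), y left along it, z up. Four floorless gaps 64 mm wide, centred at y = 0.105, 0.035, -0.035, -0.105; dividers 6 mm thick, 39 mm high, round-nosed, from x = -0.045 to the back stop (x = 0, 37 mm high).
- red_end: Fixed end post, 16 mm thick, 77 mm high, with a RED cap 24 mm across; it stands at one end of the rail, at rack x = 0.018 and y = +0.158 or -0.158. The gap next to it is the first gap. Origin: centre of its foot on the worktop.
- white_end: The same post with a WHITE cap at the other end of the rail. Origin: centre of its foot. Behind and above the rack hangs a wall cabinet: its front at world x = 0.63, its underside 0.47 m above the worktop; come to the rail low, from the front.
- blue_tin: Loose food tin with a dark blue label, upright, 57 mm across, 72 mm high, about 0.18 kg; the one to put away. Origin: centre of its underside on the worktop. Fully home it touches the back stop with its axis 29 mm in front of it, and stands 12 mm out of the gap's mouth.
- white_tin: Loose food tin with a white and red label, same size; to be left alone. Origin: centre of its underside.
- rail_a (a point): Steel section (bar_c1) of the rail over the leftmost gap, 65 mm long, 14 mm wide, with a 5 mm groove to the next. This point: middle of its top face, at rack x = 0.018, y = +0.105, 55 mm above the worktop when untouched. The whole rail is one sprung bar that gives straight down, by at most 8 mm, under about 1 N to start and 5 N at the bottom.
- rail_b (a point): Steel section (bar_c2) of the rail over the second from the left gap, 65 mm long, 14 mm wide, with a 5 mm groove to the next. This point: middle of its top face, at rack x = 0.018, y = +0.035, 55 mm above the worktop when untouched. The whole rail is one sprung bar that gives straight down, by at most 8 mm, under about 1 N to start and 5 N at the bottom.
- rail_c (a point): Steel section (bar_c3) of the rail over the third from the left gap, 65 mm long, 14 mm wide, with a 5 mm groove to the next. This point: middle of its top face, at rack x = 0.018, y = -0.035, 55 mm above the worktop when untouched. The whole rail is one sprung bar that gives straight down, by at most 8 mm, under about 1 N to start and 5 N at the bottom.
- rail_d (a point): Steel section (bar_c4) of the rail over the rightmost gap, 65 mm long, 14 mm wide, with a 5 mm groove to the next. This point: middle of its top face, at rack x = 0.018, y = -0.105, 55 mm above the worktop when untouched. The whole rail is one sprung bar that gives straight down, by at most 8 mm, under about 1 N to start and 5 N at the bottom.
- lemon: Bystander behind or beside the rack: yellow lemon, 71x53x54 mm. Loose.
- garlic: Bystander behind or beside the rack: garlic bulb, about 56 mm. Loose.
- spice: Bystander behind or beside the rack: spice jar with a yellow lid, 44 mm across, 104 mm high. Loose.
- mug: Bystander behind or beside the rack: white mug with yellow dots, 63x88x54 mm. Loose.
- canister: Bystander behind or beside the rack: pale steel canister with a black lid, 67 mm across, 122 mm high. Loose.
- shaker: Bystander behind or beside the rack: glass salt shaker with a grey cap, 44 mm across, 90 mm high. Loose.
Not all that is in view belongs to the job. Leave any yellow look-alike of the red_end alone. What is shaped like the blue_tin but turquoise is not meant.

How it is judged (in metres and radians):
On the way, in this order (a step that is already met when the one before it is completed fails the run):
1. a fingertip presses the rail over the first gap, counted from the red cap, and not yet over the second (((y of red_end in the frame of rack above 0 m and (contact force between the fingers and bar_c1 above 0.3 N and not (contact force between the fingers and bar_c2 above 0.3 N))) or (y of red_end in the frame of rack below 0 m and (contact force between the fingers and bar_c4 above 0.3 N and not (contact force between the fingers and bar_c3 above 0.3 N))))), for 0.1 s.
2. it presses the rail over the second gap (((y of red_end in the frame of rack above 0 m and (contact force between the fingers and bar_c2 above 0.3 N and not (contact force between the fingers and bar_c3 above 0.3 N))) or (y of red_end in the frame of rack below 0 m and (contact force between the fingers and bar_c3 above 0.3 N and not (contact force between the fingers and bar_c2 above 0.3 N))))), for 0.1 s.
3. it presses the rail over the third gap (((y of red_end in the frame of rack above 0 m and contact force between the fingers and bar_c3 above 0.3 N) or (y of red_end in the frame of rack below 0 m and contact force between the fingers and bar_c2 above 0.3 N))), for 0.1 s.
4. the blue tin stands home in the third gap (((y of red_end in the frame of rack above 0 m and y of blue_tin in the frame of rack between -0.043 and -0.027 m) or (y of red_end in the frame of rack below 0 m and y of blue_tin in the frame of rack between 0.027 and 0.043 m)) and x of blue_tin in the frame of rack above -0.036 m and height (world z) of blue_tin below 0.004 m and angle between blue_tin's own z axis and vertical below 0.08 rad), for 0.2 s.
At the end, for the whole second after the job is handed in: The blue tin rests upright (within 0.08 rad) on the worktop in the third gap from the red cap, within 8 mm of the gap's middle line and at most 7 mm short of the back stop; the white tin and the bystanders are within 30 mm of where they stood (all of step 4 and linear speed of blue_tin below 0.01 m/s and distance of each of white_tin, lemon, garlic, spice, mug, canister, shaker from where it was at the start of the episode below 0.03 m); the robot touches nothing.
It fails at once if a finger touches the rail over the fourth gap ((y of red_end in the frame of rack above 0 m and contact force between the fingers and bar_c4 above 0.3 N) or (y of red_end in the frame of rack below 0 m and contact force between the fingers and bar_c1 above 0.3 N)).
It fails at once if the blue tin is lifted off the worktop by more than 12 mm (height (world z) of blue_tin above 0.012 m).
It fails at once if the blue tin is tipped by more than 0.35 rad (angle between blue_tin's own z axis and vertical above 0.35 rad).
It fails at once if the white tin or a bystander is moved by more than 30 mm (distance of any of white_tin, lemon, garlic, spice, mug, canister, shaker from where it was at the start of the episode above 0.03 m).
It also fails if it takes over 67 s, if anything falls off the work surface, if the arm or the gripper's body presses on something with over 40 N, if the wrist force passes 120 N, or if a joint passes its speed limit or range.

## Working session

There is one attempt and no reset: what is moved stays moved. The work goes in short steps, Python scripts to look and compute and a tool call to move; the robot and the scene stay as the last step left them, time stands still between calls to the robot, and variables do not carry over. Pictures are saved under pics/ and viewed, at most 10 in all, crops included, and the job is handed in when it is done.

Besides the shell and the picture viewer there is one more tool, called in YAML: its name, and indented under it one key for each argument. carry_out: Moves the arm, as the interface text tells. Its arguments: {"type":"object","properties":{"motion":{"type":"string"},"squeeze":{"type":"number"}},"required":["motion"]}

```bash
mkdir -p pics; cat > h.py <<'E'
from cell import *
import numpy as np, cv2
from scipy.spatial.transform import Rotation as R
def pts(c):
    """world map HxWx3 (mm) for fixed camera"""
    h,w=c["range_z"].shape; f=h/2/np.tan(np.radians(c["vfov"])/2)
    u,v=np.meshgrid(np.arange(w),np.arange(h)); z=c["range_z"]
    P=np.stack([(u-c["cx"])/f*z,(v-c["cy"])/f*z,z],-1)
    if "rvec" in c:
        M=R.from_rotvec(np.ravel(c["rvec"])).as_matrix(); P=(P-np.ravel(c["tvec"]))@M
    else:
        T=np.array(c["tool_from_camera"]); P=P@T[:3,:3].T+T[:3,3]
        o=c["obs"]; q=o["orientation"]; P=P@R.from_quat([q[1],q[2],q[3],q[0]]).as_matrix().T+np.array(o["tool_pos"])
    P[z==0]=np.nan
    return P
def shot(n):
    o=get_obs(); c=dict(camera(n)); c["obs"]=o; return c
def save(img,name,s=1): cv2.imwrite("pics/"+name,cv2.resize(img[:,:,::-1],None,fx=s,fy=s,interpolation=cv2.INTER_CUBIC))
E
python3 - <<'E'
from h import *
for n in ("scene","side"):
    c=shot(n); save(c["img"],n+"1.png"); np.save(n+".npy",pts(c)); np.save(n+"_i.npy",c["img"])
print(get_obs())
E
```

```text
{'time': 0.1, 'joint_positions': array([-1.25980381e+00,  1.16442126e-01,  1.44218690e+00, -2.30272918e-05,
        1.58401714e+00, -3.78150192e-02]), 'qd': array([-0.00092811, -0.0013833 , -0.00243199,  0.00107794,  0.00161035,
        0.00029298]), 'joint_efforts': array([ 3.11379190e-03, -7.22891307e+01, -6.23867655e+01,  7.82622560e-02,
        2.27596646e-02, -8.46967305e-05]), 'tool_pos': array([ 230.624541  , -634.20191149,  234.98340874]), 'orientation': array([-5.20286468e-04,  9.84830061e-01,  1.73520813e-01, -8.31314965e-05]), 'ft_force': array([-0.11493065, -0.21739324, -0.67797395]), 'torque': array([0.03858797, 0.02662021, 0.00532963]), 'grasp_force': 0.0, 'gripper_width': 0.9978712614434391}
```

View pics/scene1.png

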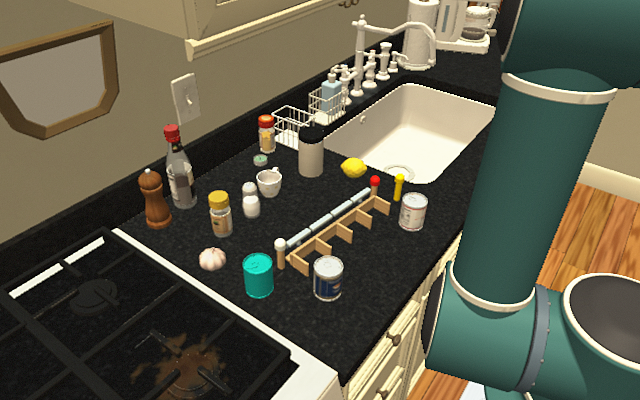

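View pics/side1.png

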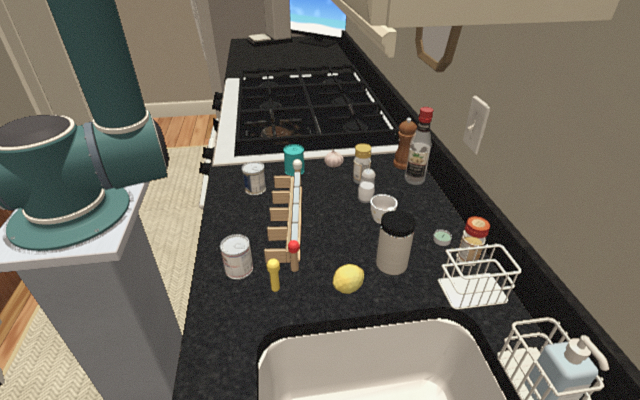

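The scene view shows the red cap at (375,181), the white cap at (280,243) and the yellow decoy at (398,182). The blue-label tin is at (328,278), the turquoise decoy at (258,275) and the white/red tin at (413,211). In the side view the red cap is at (294,246), the blue tin at (254,178) and the white tin at (237,256). I choose the red cap at (375,181) and the tin at (328,278), and check them below in a close crop.

```bash
python3 - <<'E'
from h import *
s=np.load("scene.npy"); i=np.load("scene_i.npy"); d=np.load("side.npy"); di=np.load("side_i.npy")
save(i[160:310,220:440],"crop.png",3.4)
for n,P,px in (("scene",s,dict(red=(375,181),white=(280,243),yel=(398,182),blue=(328,265),turq=(258,262),wt=(413,198),spice=(220,197),garlic=(212,258),lemon=(353,167),mug=(268,180),can=(311,133))),
            ("side",d,dict(red=(294,246),white=(297,166),yel=(273,265),blue=(254,168),turq=(294,152),wt=(236,242)))):
    for k,(u,v) in px.items(): print(n,k,np.nanmedian(P[v-2:v+3,u-2:u+3].reshape(-1,3),0).round(1))
def tin(P,c):
    m=(np.abs(P[...,2]-71)<5)&(np.hypot(P[...,0]-c[0],P[...,1]-c[1])<45)
    q=P[m][:,:2].astype(np.float32); (a,b),r=cv2.minEnclosingCircle(q); return a,b,r,len(q)
for n,P,cs in (("scene",s,((328,265),(413,198))),("side",d,((254,168),(236,242)))):
    for u,v in cs: print(n,tin(P,P[v,u]))
# rail: z 48..60 greyish between caps
for n,P in (("scene",s),("side",d)):
    m=(np.abs(P[...,2]-55)<4)
    a=P[181,375] if n=="scene" else P[246,294]; b=P[243,280] if n=="scene" else P[166,297]
    e=(b-a)[:2]; L=np.linalg.norm(e); e/=L; nrm=np.array([-e[1],e[0]])
    r=P[...,:2]-a[:2]; t=r@e; w=r@nrm; m&=(t>20)&(t<L-20)&(np.abs(w)<20)
    q=P[m][:,:2].astype(np.float32); vx,vy,x0,y0=cv2.fitLine(q,cv2.DIST_HUBER,0,.01,.01).ravel()
    print(n,L,m.sum(),np.degrees(np.arctan2(vy,vx)),x0,y0,np.nanmedian(P[m][:,2]))
E
```

```text
scene red [ 533.9 -260.4   69.8]
scene white [573.1  50.2  73.7]
scene yel [ 494.2 -307.1   57.9]
scene blue [462.3  37.3  68.6]
scene turq [576.5 113.5  67.5]
scene wt [ 430.4 -258.2   69.1]
scene spice [746.9  42.  104.1]
scene garlic [680.3 141.2  37.7]
scene lemon [ 630.5 -315.9   41.5]
scene mug [ 783.5 -152.1   24.6]
scene can [ 739.1 -277.3  121.2]
side red [ 539.1 -278.    73.3]
side white [575.6  33.5  66.2]
side yel [ 495.5 -324.3   75.5]
side blue [462.6  36.9  69.3]
side turq [574.5 107.2  69.4]
side wt [ 424.1 -243.3   68.9]
scene (459.4057312011719, 39.027957916259766, 29.355186462402344, 511)
scene (423.8557434082031, -252.45431518554688, 30.57219696044922, 327)
side (459.5229187011719, 39.97311019897461, 30.252399444580078, 225)
side (422.6097717285156, -254.0223388671875, 29.86191177368164, 487)
scene 313.9207790746053 496 82.98095 557.9026 -96.29424 54.126237339588016
side 311.29757320678516 372 82.865326 555.6816 -129.58966 54.94457242250479
```

View pics/crop.png

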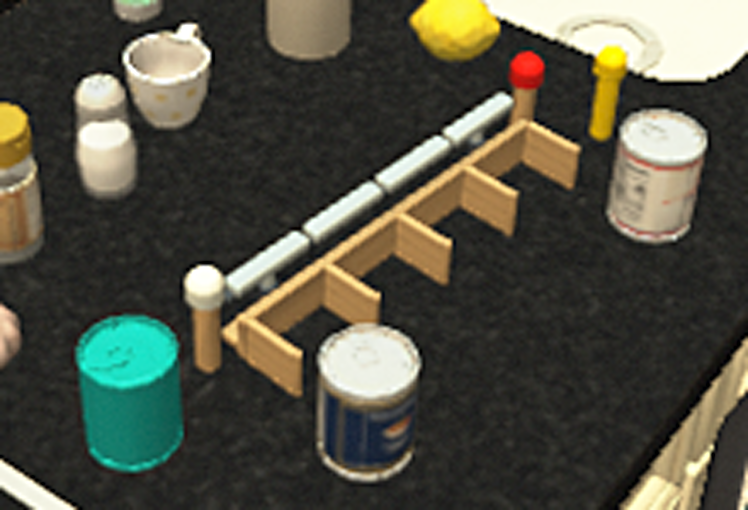

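The crop confirms it: the red cap is at the far (right, y<0) end, and the blue-label tin is near (368,400) in the crop. The red end is at rack y<0, so the order is d, c, b, with rail_a forbidden. The rack's y axis is at 82.9°. I'll align the tool so that tool x is rack +y and tool y is rack +x, and shut the fingers.

carry_out:
  motion: "0 0 0 0 0 0 -7.9; 0 0 0 0 0 0 -7.9; 0 0 0 0 0 0 -7.9; 0 0 0 0 0 0 -7.9; 0 0 0 0 0 0 -7.9; 0 0 0 0 0 0 -7.9; 0 0 0 0 0 0 -7.9; 0 0 0 0 0 0 -7.6; 0 0 0 0 0 0 0; 0 0 0 0 0 0 0"

```text
time: 1.1
tool_pos: [230.7, -634.3, 235.4]
orientation: [-0.0, 0.751, 0.66, 0.0]
ft_force: [0.1, 0.1, -0.1]
gripper_width: 0.186
grasp_force: 0.0
```

```bash
cat >> h.py <<'E'
TH=np.radians(-7.1); EX=np.array([np.cos(TH),np.sin(TH)]); EY=np.array([-EX[1],EX[0]])
O=np.array([538.6,-111.5])
def rk(p): d=np.asarray(p)[:2]-O; return np.round([d@EX,d@EY],1)
def st():
    o=get_obs(); q=o["orientation"]; m=R.from_quat([q[1],q[2],q[3],q[0]]).as_matrix()
    print("t",round(o["time"],2),"rack xy",rk(o["tool_pos"]),"pos",o["tool_pos"].round(1),"tooly",np.degrees(np.arctan2(m[1,1],m[0,1])).round(2),"zdir",m[:,2].round(3),"F",o["ft_force"].round(2),"w",round(o["gripper_width"],3)); return o
E
python3 -c "from h import *; st()"
```

```text
t 1.1 rack xy [-241.  -556.9] pos [ 230.7 -634.3  235.4] tooly -7.35 zdir [-0.  0. -1.] F [ 0.12  0.06 -0.1 ] w 0.186
```

carry_out:
  motion: "0 0.045 0.018 0.004 0 0 0; 0 0.045 0.018 0.004 0 0 0; 0 0.045 0.018 0.004 0 0 0; 0 0.045 0.018 0.004 0 0 0; 0 0.045 0.018 0.004 0 0 0; 0 0.045 0.018 0.004 0 0 0; 0 0.045 0.018 0.004 0 0 0; 0 0.045 0.018 0.004 0 0 0; 0 0.045 0.018 0.004 0 0 0; 0 0.045 0.018 0.004 0 0 0"

```text
time: 2.1
tool_pos: [465.6, -208.2, 195.7]
orientation: [0.0, 0.751, 0.66, 0.0]
ft_force: [1.5, -0.5, 0.2]
gripper_width: 0.007
grasp_force: 0.0
```

carry_out:
  motion: "0 0 0 0.01 0 0 0; 0 0 0 0 0 0 0; 0 0 0 0 0 0 0"

```text
time: 2.4
tool_pos: [464.6, -210.8, 185.6]
orientation: [-0.0, 0.75, 0.661, -0.0]
ft_force: [1.1, -0.6, 0.6]
gripper_width: 0.004
grasp_force: 0.0
```

```bash
python3 - <<'E'
from h import *
st(); c=shot("wrist"); save(c["img"],"wrist1.png"); P=pts(c); np.save("w.npy",P); np.save("w_i.npy",c["img"])
m=np.abs(P[...,2]-55)<4
X=(P[...,:2]-O)@np.stack([EX,EY],1)
for lo in range(-150,150,20):
    k=m&(np.abs(X[...,0]-18)<20)&(X[...,1]>=lo)&(X[...,1]<lo+20)
    if k.sum()>10: print(lo,k.sum(),np.percentile(X[k][:,0],[3,50,97]).round(1),np.median(P[k][:,2]).round(1))
E
```

```text
t 2.4 rack xy [ -61.1 -107.7] pos [ 464.6 -210.8  185.6] tooly -7.24 zdir [-0. -0. -1.] F [ 1.11 -0.63  0.64] w 0.004
-150 52 [11.2 17.  23.9] 56.5
-130 262 [10.9 16.7 23.8] 56.5
-110 283 [10.8 16.8 23.9] 56.6
-90 295 [10.8 16.5 23.5] 56.5
-70 239 [10.8 16.6 23.6] 56.5
-50 339 [10.8 16.7 23.7] 56.5
-30 352 [10.8 16.6 23.6] 56.5
-10 277 [10.7 16.7 23.5] 56.1
10 414 [10.8 16.5 23.6] 56.6
30 445 [10.8 16.7 23.6] 56.4
50 300 [10.6 16.7 23.8] 56.4
```

View pics/wrist1.png

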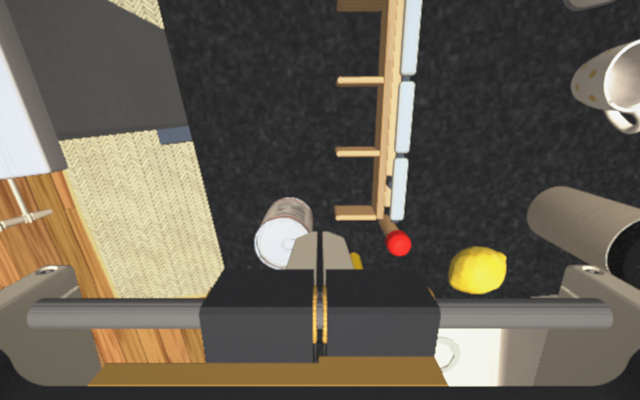

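The wrist view shows the rail at column ~405, with grooves at rows ~78, 155 and 185–220, and the red cap at (398,243). Three dividers are at rows 80, 152 and 212. The rail's line and yaw fit within 1 mm. Next I check the offset along y from the dividers.

```bash
python3 - <<'E'
from h import *
P=np.load("w.npy"); X=(P[...,:2]-O)@np.stack([EX,EY],1)
k=(np.abs(P[...,2]-40)<4)&(X[...,0]>-42)&(X[...,0]<-8)&(np.abs(X[...,1])<155)
y=X[k][:,1]
for c in (-140,-70,0,70,140):
    q=y[np.abs(y-c)<20]
    if len(q): print(c,len(q),np.percentile(q,[5,50,95]).round(1))
k=(np.abs(P[...,2]-38)<4)&(np.abs(X[...,0]-3)<12)&(np.abs(X[...,1])<100)
print("stop",np.percentile(X[k][:,0],[3,50,97]))
k=(P[...,2]>66)&(np.hypot(X[...,0]-18,X[...,1]+158)<25); print("red",np.median(X[k],0),X[k].min(0),X[k].max(0))
E
```

```text
-140 183 [-139.7 -136.7 -134.9]
-70 222 [-70.8 -67.5 -65. ]
0 251 [-0.7  1.8  4.7]
70 25 [68.7 69.  69.2]
stop [-5.50430006  2.81336878  7.20582147]
red [  15.7937018  -152.22310181] [   5.90318247 -165.60227252] [  28.55445757 -143.76349324]
```

carry_out:
  motion: "0 0 0 0.03 0 0 0; 0 0.003 0.01 0.03 0 0 0; 0 0 0.02 0.03 0 0 0; 0 0 0.03 0.01 0 0 0; 0 0 0.0185 0 0 0 0; 0 0 0 0 0 0 0; 0 0 0 0 0 0 0"

```text
time: 3.15
tool_pos: [542.8, -217.9, 85.7]
orientation: [-0.0, 0.75, 0.661, -0.0]
ft_force: [-0.0, 0.0, 0.4]
gripper_width: 0.007
grasp_force: 0.0
```

```bash
sed -i 's/^O=.*/O=np.array([538.3,-109.9])/' h.py; python3 -c "from h import *; st()"
```

```text
t 3.15 rack xy [  17.8 -106.6] pos [ 542.8 -217.9   85.7] tooly -7.22 zdir [-0.  0. -1.] F [-0.02  0.03  0.4 ] w 0.007
```

carry_out:
  motion: "0 0 0 0.005 0 0 0; 0 0 0 0.005 0 0 0; 0 0 0 0.002 0 0 0; 0 0 0 0.002 0 0 0; 0 0 0 0.002 0 0 0; 0 0 0 0 0 0 0; 0 0 0 0 0 0 0"

```text
time: 3.85
tool_pos: [543.3, -216.9, 69.8]
orientation: [0.0, 0.75, 0.662, -0.0]
ft_force: [-1.9, -0.2, 2.2]
gripper_width: 0.005
grasp_force: 1.2
```

carry_out:
  motion: "0 0.01 0 0 0 0 0; 0 0.01 0 0 0 0 0; 0 0.01 0 0 0 0 0; 0 0.01 0 0 0 0 0; 0 0.01 0 0 0 0 0; 0 0.01 0 0 0 0 0; 0 0.01 0 0 0 0 0; 0 0 0 0 0 0 0; 0 0 0 0 0 0 0"

```text
time: 4.75
tool_pos: [552.0, -146.9, 69.6]
orientation: [-0.0, 0.749, 0.662, 0.0]
ft_force: [0.6, 1.9, 3.1]
gripper_width: 0.002
grasp_force: 1.2
```

```bash
python3 -c "from h import *; st()"
```

```text
t 4.75 rack xy [ 18.2 -35. ] pos [ 552.  -146.9   69.6] tooly -7.08 zdir [-0.     0.001 -1.   ] F [0.63 1.87 3.12] w 0.002
```

carry_out:
  motion: "0 0.01 0 0 0 0 0; 0 0.01 0 0 0 0 0; 0 0.01 0 0 0 0 0; 0 0.01 0 0 0 0 0; 0 0.01 0 0 0 0 0; 0 0.01 0 0 0 0 0; 0 0.006 0 0 0 0 0; 0 0 0 0 0 0 0; 0 0 0 0 0 0 0; 0 0 0 0 0 0 0"

```text
time: 5.75
tool_pos: [560.1, -81.9, 69.6]
orientation: [-0.0, 0.75, 0.662, 0.0]
ft_force: [0.4, 2.4, 2.9]
gripper_width: 0.007
grasp_force: 1.2
```

carry_out:
  motion: "0 0 0 -0.01 0 0 0; 0 0 0 -0.02 0 0 0; 0 0 -0.03 -0.02 0 0 0; 0 0 -0.04 -0.02 0 0 0; 0 0 -0.04 0 0 0 0; 0 0 0 0 0 0 0; 0 0 0 0 0 0 0"

```text
time: 6.45
tool_pos: [450.8, -68.5, 140.6]
orientation: [0.001, 0.75, 0.662, 0.001]
ft_force: [0.9, 0.2, -0.6]
gripper_width: 0.007
grasp_force: 0.0
```

```bash
python3 - <<'E'
from h import *
st(); c=shot("wrist"); save(c["img"],"wrist2.png"); P=pts(c)
X=(P[...,:2]-O)@np.stack([EX,EY],1)
k=(np.abs(P[...,2]-72)<5)&(np.hypot(X[...,0]+97,X[...,1]-138)<45)
print(k.sum(),cv2.minEnclosingCircle(X[k].astype(np.float32)) if k.any() else 0, np.median(P[k][:,2]))
k=(np.abs(P[...,2]-40)<4)&(X[...,0]>-42)&(X[...,0]<-8)
for d in (-70,0,70,140):
    q=X[k][:,1]; q=q[np.abs(q-d)<20]
    if len(q): print(d,len(q),np.percentile(q,[5,50,95]).round(1))
E
```

```text
t 6.45 rack xy [-91.9  30.2] pos [450.8 -68.5 140.6] tooly -7.15 zdir [ 0.002 -0.001 -1.   ] F [ 0.88  0.15 -0.62] w 0.007
5622 ((-97.7912826538086, 139.0736541748047), 28.57497787475586) 70.67814179040577
0 269 [-1.9  1.7  3.8]
70 301 [67.7 70.8 73.5]
140 348 [137.7 140.1 143.1]
```

View pics/wrist2.png

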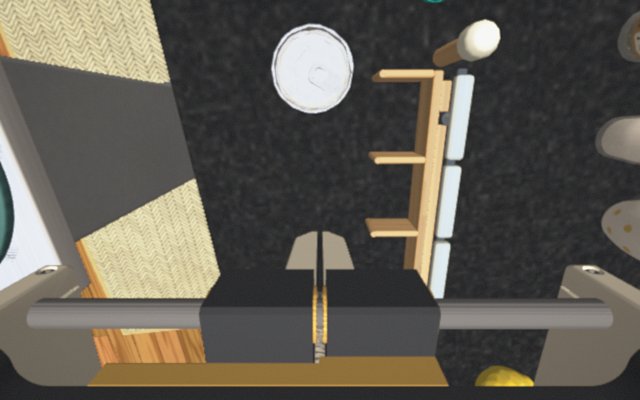

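The tin is at rack (-97.8,139), seen at (312,68), and the dividers agree with the map. Before going down, I check the landing strip on the tin's left side for clearance.

```bash
python3 - <<'E'
from h import *
for n in ("scene","side"):
    P=np.load(n+".npy"); X=(P[...,:2]-O)@np.stack([EX,EY],1)
    for nm,hx,hy in (("fingers",45,14),("body",97,40)):
        k=(np.abs(X[...,0]+98)<hx)&(np.abs(X[...,1]-193)<hy); z=P[k][:,2]; print(n,nm,k.sum(),np.percentile(z,[1,50,99]).round(1) if k.any() else 0)
E
```

```text
scene fingers 515 [-3.5 -0.5  2.4]
scene body 3800 [-3.5 -0.2 70. ]
side fingers 52 [-2.3  0.7  2.6]
side body 736 [-2.1  0.9 71.9]
```

carry_out:
  motion: "0.43 0.03 -0.006 0 0 0 0; 0.43 0.045 0 0 0 0 0; 0.43 0.045 0 0 0 0 0; 0.43 0.043 0 0 0 0 0; 0.43 0 0 0 0 0 0; 0.43 0 0 0 0 0 0; 0.43 0 0 0 0 0 0"

```text
time: 7.2
tool_pos: [465.6, 93.6, 139.3]
orientation: [-0.0, 0.75, 0.662, -0.0]
ft_force: [-0.0, 0.3, -0.2]
gripper_width: 0.429
grasp_force: 0.0
```

carry_out:
  motion: "0.43 0 0 0.03 0 0 0; 0.43 0 0 0.03 0 0 0; 0.43 0 0 0.03 0 0 0; 0.43 0 0 0.014 0 0 0; 0.43 0 0 0 0 0 0; 0.43 0 0 0 0 0 0"

```text
time: 7.8
tool_pos: [465.9, 93.8, 36.7]
orientation: [0.0, 0.75, 0.662, 0.0]
ft_force: [-0.2, -0.0, 0.7]
gripper_width: 0.429
grasp_force: 0.0
```

```bash
python3 -c "from h import *; st()"
```

```text
t 7.8 rack xy [-97.1 193.2] pos [465.9  93.8  36.7] tooly -7.17 zdir [ 0.001  0.    -1.   ] F [-0.22 -0.03  0.73] w 0.429
```

carry_out:
  motion: "0.43 -0.008 0 0 0 0 0; 0.43 -0.008 0 0 0 0 0; 0.43 -0.005 0 0 0 0 0; 0.43 -0.005 0 0 0 0 0; 0.43 -0.006 0 0 0 0 0; 0.43 -0.006 0 0 0 0 0; 0.43 -0.006 0 0 0 0 0; 0.43 -0.006 0 0 0 0 0; 0.43 -0.006 0 0 0 0 0; 0.43 -0.006 0 0 0 0 0"

```text
time: 8.8
tool_pos: [457.6, 32.3, 35.8]
orientation: [0.0, 0.75, 0.662, 0.0]
ft_force: [1.0, 4.0, 2.6]
gripper_width: 0.43
grasp_force: 2.4
```

carry_out:
  motion: "0.43 -0.006 0 0 0 0 0; 0.43 -0.006 0 0 0 0 0; 0.43 -0.006 0 0 0 0 0; 0.43 -0.006 0 0 0 0 0; 0.43 -0.006 0 0 0 0 0; 0.43 -0.005 0 0 0 0 0; 0.43 -0.005 0 0 0 0 0; 0.43 -0.004 0 0 0 0 0; 0.43 0 0 0 0 0 0; 0.43 0 0 0 0 0 0"

```text
time: 9.8
tool_pos: [451.8, -11.3, 35.3]
orientation: [-0.0, 0.75, 0.662, -0.0]
ft_force: [-1.2, 0.5, -1.3]
gripper_width: 0.431
grasp_force: 0.0
```

```bash
cat >> h.py <<'E'
def tin(n,c,r=45):
    s=shot(n); P=pts(s); X=(P[...,:2]-O)@np.stack([EX,EY],1)
    k=(np.abs(P[...,2]-71)<4)&(np.hypot(X[...,0]-c[0],X[...,1]-c[1])<r)
    print(n,k.sum(),cv2.minEnclosingCircle(X[k].astype(np.float32)) if k.sum()>9 else 0); return s
E
python3 -c "
from h import *
o=st(); y=rk(o['tool_pos'])[1]
for n in ('scene','side','wrist'): tin(n,(-98,y-28),40)"
```

```text
t 9.8 rack xy [-98.   87.2] pos [451.8 -11.3  35.3] tooly -7.13 zdir [-0.001 -0.001 -1.   ] F [-1.19  0.49 -1.32] w 0.431
scene 34 ((-78.43269348144531, 74.65435791015625), 17.722007751464844)
side 301 ((-98.17955017089844, 64.55487823486328), 37.39999008178711)
wrist 4016 ((-99.4239730834961, 68.80695343017578), 32.531944274902344)
```

carry_out:
  motion: "0.43 -0.005 0 0 0 0 0; 0.43 -0.005 0 0 0 0 0; 0.43 -0.005 0 0 0 0 0; 0.43 -0.004 0 0 0 0 0; 0.43 -0.003 0 0 0 0 0; 0.43 0 0 0 0 0 0; 0.43 0.01 0 0 0 0 0; 0.43 0.02 0 0 0 0 0; 0.43 0.02 0 -0.02 0 0 0; 0.43 0.02 0 -0.04 0 0 0"

```text
time: 10.95
tool_pos: [456.6, 38.0, 93.9]
orientation: [-0.002, 0.75, 0.662, -0.002]
ft_force: [0.6, 0.7, -0.0]
gripper_width: 0.43
grasp_force: 0.0
```

carry_out:
  motion: "0.43 0 0 -0.04 0 0 0; 0.43 0 0 -0.02 0 0 0; 0.43 -0.04 -0.03 0 0 0 0; 0.43 -0.04 -0.03 0 0 0 0; 0.43 -0.02 -0.03 0 0 0 0; 0.43 0 0 0 0 0 0; 0.43 0 0 0 0 0 0"

```text
time: 11.65
tool_pos: [356.5, -51.3, 156.1]
orientation: [0.001, 0.75, 0.661, 0.001]
ft_force: [0.2, 0.2, -0.5]
gripper_width: 0.431
grasp_force: 0.0
```

```bash
python3 -c "
from h import *
st()
for n in ('scene','side','wrist'): c=tin(n,(-98,38),40)"
```

```text
t 11.65 rack xy [-187.7   35.7] pos [356.5 -51.3 156.1] tooly -7.17 zdir [ 0.002 -0.    -1.   ] F [ 0.17  0.17 -0.53] w 0.431
scene 374 ((-96.81254577636719, 36.772613525390625), 29.790807723999023)
side 283 ((-99.91877746582031, 35.428131103515625), 31.277965545654297)
wrist 3350 ((-98.93991088867188, 37.463680267333984), 28.968509674072266)
```

carry_out:
  motion: "0.43 0 0 0 0 0 8.5; 0.43 0 0 0 0 0 8.5; 0.43 0 0 0 0 0 8.5; 0.43 0 0 0 0 0 8.5; 0.43 0 0 0 0 0 8.5; 0.43 0 0 0 0 0 8.5; 0.43 0 0 0 0 0 8.5; 0.43 0 0 0 0 0 8.5; 0.43 0 0 0 0 0 8.5; 0.43 0 0 0 0 0 8.5"

```text
time: 12.8
tool_pos: [356.9, -50.8, 155.3]
orientation: [-0.0, 1.0, -0.021, -0.001]
ft_force: [0.8, 0.1, -0.1]
gripper_width: 0.43
grasp_force: 0.0
```

carry_out:
  motion: "0.43 0 0 0 0 0 5; 0.43 0.02 0 0 0 0 0; 0.43 0 0 0 0 0 0; 0.43 0 0 0 0 0 0"

```text
time: 13.2
tool_pos: [376.3, -53.4, 155.1]
orientation: [-0.0, 0.998, -0.061, -0.001]
ft_force: [-0.3, -0.6, -0.1]
gripper_width: 0.43
grasp_force: 0.0
```

```bash
python3 -c "
from h import *
st(); c=tin('wrist',(-98,37),40); save(c['img'],'wrist3.png'); P=pts(c); X=(P[...,:2]-O)@np.stack([EX,EY],1)
k=(np.abs(P[...,2]-40)<4)&(X[...,0]>-42)&(X[...,0]<-8)
for d in (-70,0,70,140):
    q=X[k][:,1]; q=q[np.abs(q-d)<20]
    if len(q): print(d,len(q),np.percentile(q,[5,50,95]).round(1))"
```

```text
t 13.2 rack xy [-167.8   36. ] pos [376.3 -53.4 155.1] tooly -97.04 zdir [-0.002  0.    -1.   ] F [-0.34 -0.62 -0.1 ] w 0.43
wrist 4200 ((-99.08291625976562, 37.281917572021484), 28.486238479614258)
-70 400 [-71.5 -68.2 -66.3]
0 363 [-2.   1.   3.5]
70 359 [67.6 70.1 73.1]
140 407 [137.3 139.3 142.5]
```

View pics/wrist3.png

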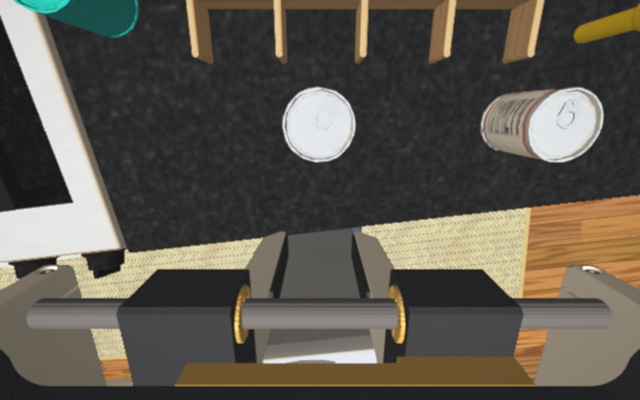

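carry_out:
  motion: "0.43 0 0.0005 0.03 0 0 0; 0.43 0 0 0.03 0 0 0; 0.43 0 0 0.03 0 0 0; 0.43 0 0 0.03 0 0 0; 0.43 0.01 0 0 0 0 0; 0.43 0.01 0 0 0 0 0; 0.43 0.01 0 0 0 0 0; 0.43 0.005 0 0 0 0 0; 0.43 0.005 0 0 0 0 0; 0.43 0 0 0 0 0 0"

```text
time: 14.25
tool_pos: [416.5, -59.4, 36.1]
orientation: [-0.0, 0.998, -0.062, 0.0]
ft_force: [0.6, 0.8, 0.1]
gripper_width: 0.433
grasp_force: 0.0
```

carry_out:
  motion: "0.43 0.005 0 0 0 0 0; 0.43 0.005 0 0 0 0 0; 0.43 0.005 0 0 0 0 0; 0.43 0.005 0 0 0 0 0; 0.43 0.005 0 0 0 0 0; 0.43 0.005 0 0 0 0 0; 0.43 0.005 0 0 0 0 0; 0.43 0.005 0 0 0 0 0; 0.43 0 0 0 0 0 0; 0.43 0 0 0 0 0 0"

```text
time: 15.25
tool_pos: [455.7, -64.3, 35.5]
orientation: [-0.0, 0.998, -0.062, 0.0]
ft_force: [0.2, 0.2, -0.4]
gripper_width: 0.428
grasp_force: 0.0
```

```bash
python3 -c "
from h import *
st(); tin('side',(-58,36),31); tin('scene',(-58,36),31)"
```

```text
t 15.25 rack xy [-87.6  35. ] pos [455.7 -64.3  35.5] tooly -97.12 zdir [ 0. -0. -1.] F [ 0.17  0.24 -0.36] w 0.428
side 158 ((-54.774658203125, 34.49383544921875), 28.784303665161133)
scene 0 0
```

carry_out:
  motion: "0.43 0.005 0 0 0 0 0; 0.43 0.005 0 0 0 0 0; 0.43 0.005 0 0 0 0 0; 0.43 0.005 0 0 0 0 0; 0.43 0.004 0 0 0 0 0; 0.43 0.003 0 0 0 0 0; 0.43 0.001 0 0 0 0 0; 0.43 0.001 0 0 0 0 0; 0.43 0 0 0 0 0 0; 0.43 0 0 0 0 0 0"

```text
time: 16.35
tool_pos: [484.3, -67.9, 35.7]
orientation: [-0.0, 0.998, -0.062, 0.0]
ft_force: [0.4, 1.0, -0.8]
gripper_width: 0.431
grasp_force: 0.3
```

```bash
python3 -c "
from h import *
st(); tin('side',(-30,36),31); tin('scene',(-30,36),31); save(tin('wrist',(-30,36),31)['img'],'w4.png')"
```

```text
t 16.35 rack xy [-58.8  35. ] pos [484.3 -67.9  35.7] tooly -97.12 zdir [ 0. -0. -1.] F [ 0.42  0.97 -0.84] w 0.431
side 137 ((-25.444578170776367, 33.58127212524414), 28.32663917541504)
scene 0 0
wrist 12774 ((-31.969058990478516, 35.99764633178711), 29.702564239501953)
```

carry_out:
  motion: "0.43 0.001 0 0 0 0 0; 0.43 0 0 0 0 0 0; 0.43 0.001 0 0 0 0 0; 0.43 0 0 0 0 0 0"

```text
time: 16.9
tool_pos: [486.4, -68.2, 35.7]
orientation: [0.0, 0.998, -0.062, -0.0]
ft_force: [-1.4, -0.2, 0.5]
gripper_width: 0.43
grasp_force: 0.6
```

carry_out:
  motion: "0.43 0.001 0 0 0 0 0; 0.43 0 0 0 0 0 0; 0.43 0 0 0 0 0 0"

```text
time: 17.2
tool_pos: [487.3, -68.3, 35.7]
orientation: [0.0, 0.998, -0.062, 0.0]
ft_force: [-0.7, -0.9, 0.2]
gripper_width: 0.43
grasp_force: 0.6
```

carry_out:
  motion: "0.43 0.001 0 0 0 0 0; 0.43 0 0 0 0 0 0; 0.43 0 0 0 0 0 0"

```text
time: 17.5
tool_pos: [487.9, -68.4, 35.6]
orientation: [-0.0, 0.998, -0.062, -0.001]
ft_force: [-5.1, 1.2, 3.7]
gripper_width: 0.431
grasp_force: 3.0
```

carry_out:
  motion: "0.43 0.001 0 0 0 0 0; 0.43 0 0 0 0 0 0; 0.43 0 0 0 0 0 0"

```text
time: 17.8
tool_pos: [488.2, -68.4, 35.5]
orientation: [-0.0, 0.998, -0.062, -0.001]
ft_force: [-14.8, 1.7, 7.7]
gripper_width: 0.434
grasp_force: 7.4
```

```bash
python3 -c "
from h import *
st(); tin('side',(-30,36),31); tin('wrist',(-30,36),31)"
```

```text
t 17.8 rack xy [-54.8  35. ] pos [488.2 -68.4  35.5] tooly -97.11 zdir [-0.003  0.    -1.   ] F [-14.84   1.68   7.73] w 0.434
side 123 ((-23.536518096923828, 33.65693283081055), 27.80917739868164)
wrist 12923 ((-30.09348487854004, 36.018619537353516), 30.926620483398438)
```

The force rose to 15 N, so the tin is against the back stop. Now I draw back.

carry_out:
  motion: "0.43 -0.003 0 0 0 0 0; 0.43 -0.01 0 0 0 0 0; 0.43 -0.02 0 0 0 0 0; 0.43 -0.03 0 -0.02 0 0 0; 0.43 -0.03 0 -0.03 0 0 0; 0.43 0 0 -0.04 0 0 0; 0.43 0 0 -0.03 0 0 0; 0.43 0 0 0 0 0 0; 0.43 0 0 0 0 0 0"

```text
time: 18.8
tool_pos: [396.8, -57.0, 155.7]
orientation: [0.0, 0.998, -0.062, 0.001]
ft_force: [0.4, 0.7, -1.5]
gripper_width: 0.426
grasp_force: 0.0
```

```bash
python3 -c "
from h import *
st(); tin('side',(-29,36),40); tin('scene',(-29,36),40); c=tin('wrist',(-29,36),40); save(c['img'],'w5.png')
P=pts(c); X=(P[...,:2]-O)@np.stack([EX,EY],1)
k=(np.abs(P[...,2]-71)<4)&(np.hypot(X[...,0]+29,X[...,1]-36)<40); A=np.c_[X[k],np.ones(k.sum())]; print('tilt',np.linalg.lstsq(A,P[k][:,2],rcond=None)[0])
k=(np.abs(P[...,2]-40)<4)&(X[...,0]>-42)&(X[...,0]<-8)
for d in (-70,0,70,140):
    q=X[k][:,1]; q=q[np.abs(q-d)<15]; print(d,len(q),np.median(q) if len(q) else 0)"
```

```text
t 18.8 rack xy [-146.9   35. ] pos [396.8 -57.  155.7] tooly -97.12 zdir [ 0.001 -0.    -1.   ] F [ 0.43  0.7  -1.53] w 0.426
side 280 ((-27.679344177246094, 33.80787658691406), 30.22974967956543)
scene 340 ((-26.609966278076172, 34.6318473815918), 30.040143966674805)
wrist 5202 ((-28.511919021606445, 35.35356903076172), 28.559341430664062)
tilt [ 9.90227109e-03 -8.47573505e-03  7.15215719e+01]
-70 380 -68.11842299048627
0 322 0.737289152922092
70 328 70.20709074333675
140 373 139.27856310806237
```

View pics/w5.png

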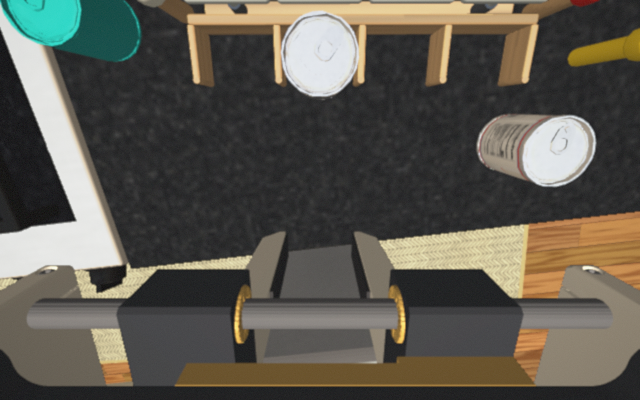

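The tin, at (320,55), stands upright in the third gap from the red cap. It is centred at y≈35.4 and home at x≈-28.5, and the arm is clear of it.

```bash
python3 -c "
from cell import *
print(hand_in())"
```

```text
the job is handed in; nothing more can be done
None
```

I ran a fingertip along the rail over gaps one, two and three from the red cap, stopping short of the fourth. I then pushed the blue tin upright into the third gap against the back stop, drew the arm back, and handed the job in; no verdict was returned.

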